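# Set the fold-width stop in the marked notch

### The arm

A 6-joint arm with a two-finger parallel gripper is mounted at the origin on the work surface. World frame = base frame: x ahead of the robot, y to its left, z up, the work surface at z = 0. Lengths are in m, angles in rad, forces in N, time in s.
With the tool pointing down it reaches from about 0.35 to 0.725 m from the base axis. Payload 6 kg.
Tool frame: the origin (TCP) lies midway between the tips of the shut fingers; the grasp point (between the pads) lies 19 mm behind it; z points along the fingers, y is the line along which they close (so a half turn about z gives the same grasp; the last joint's range is limited). The gripper opens to 85 mm and grips with 20 to 120 N. Pads are 22 mm wide; open, the fingers measure 114 mm over their backs; the gripper's body (76 mm by 85 mm) begins 54 mm behind the grasp point. The pads swing forward as they close: fully open they stand 13 mm farther back than shut.
Start: joints at [-0.96, 0.04, 0.085, 0, -1.615, -0.334], TCP at [0.164, -0.577, 0.199] pointing down, gripper open.
Joint ranges: [-2.56, 2.56], [-1.29, 2.01], [-1.08, 1.49], [-3.29, 1.98], [-2.81, -0.18], [-2.99, 2.99]. Speed limits (rad/s): [2.57, 2.57, 3.01, 3.14, 3.14, 3.14].

### API

Orientations are given as a 3x3 rotation matrix whose columns are the frame's x, y, z axes.
In Python, from workcell import manip, optics gives the robot as it stands.
- The arm moves only by the shell command python3 -m handwheel 'ROWS' [OPENING] [FORCE]. ROWS is JSON, a list of rows, each an object of numbers: "dx", "dy", "dz": the shift along the tool's x, y, z in mm; "spin": the turn about the tool's z in rad. A call has 1 to 20 rows; each row is the pose to reach, as a shift and turn from the pose commanded when the call began, along the tool's axes at that moment; what a row does not reach only later rows make up. A row lasts 1/12 s, in which the tool goes at most 41.7 mm and 7.16 degrees, less where a joint would pass 70% of its speed; a pose out of reach is approached as far as the arm can. A call with a gripper value outside its range is refused whole. OPENING is the finger opening in mm, from 0 to 85.4, set as the call begins (- or left out, the last holds). The fingers move at their own pace and stop on an object; FORCE is the grip in N (left out, the last holds). Time passes only in rows, so rows that repeat a pose let the fingers close. It gives the time, the measured TCP pose, the force, the opening and the grip force at its end, in the units of the state.
- manip.get_obs(): the state, without advancing time (a new reading comes with each control period).
- optics.capture(name): name is "side" or "top" or "wrist"; returns the picture (420x560x3 uint8, red, green, blue); there is no depth.
- optics.calibration(name): a dict with "vfov" (degrees; the focal length in pixels is half the picture's height over the tangent of half this angle, whatever the lens; pixels are square), "cx", "cy" (the principal point, pixels), "position" and "rotation" of the camera in the world; the wrist camera has in their place "T_tool_cam" (4x4, takes a point from camera to tool coordinates, whose origin is the TCP and whose axes are the flange's). Camera axes: x right, y down, z forward; pixel columns grow to the right and rows downward; lengths in m; the calibration is good to about 2 mm. A picture is of the moment at which its call begins: read the wrist's pose just before it. calibration takes no time and is no camera call.
- manip.close_job(): hands the job in; it is judged then, once.
The state is a dict: "clock": time; "joint_positions": joint angles; "joint_velocities": joint speeds; "joint_torque": joint torques, N m; "position": TCP position; "ee_rot": TCP orientation; "ft_force": force on the tool from outside, world axes, zero at the start; "ft_torque": the same for the moment, N m; "gripper_width": opening from 0.0 (shut) to 1.0 (fully open); "grip_force": force on a finger pad.
Only numpy, scipy, OpenCV 4.12 (cv2) and the standard library are available. Lean on these libraries where they do the work, as an engineer would, in place of code of your own. Each camera call takes 0.05 s, during which the arm holds its last target. There are 200 camera calls.

### The job

On the laundry folding table, push the sliding fold stop along its rail with the fingertips until its spring catch drops into the notch beside the tall marker post, and leave it latched there. Only push it: do not pinch the stop or pull up its catch knob, and leave the things standing around undisturbed.

Things in the scene. Friction and masses are not known exactly. Their poses are not given: they have to be found in the camera images.
- rail: fixed aluminium rail, 400 mm long, 40 mm wide, flat top 22 mm above the table, placed and turned differently each time. Origin on the table under its middle; x across it (away from the robot at yaw 0), y along it, z up. On its -x side a white board 3 mm thick out to x = -220 mm, on its +x side a 3 mm flange out to x = +80 mm. A 34 mm high end stop at y = +205 mm; open at the -y end
- notch_1 (a point): first of three V-notches across the rail's top (dark, 16 mm wide, 45 degree flanks, 8 mm deep); the point is at the notch's middle, level with the rail's top, at rail y = -20 mm. A marker (tall post or low stud, shuffled) stands on the flange beside each notch
- notch_2 (a point): the second such notch, at rail y = +50 mm
- notch_3 (a point): the third such notch, at rail y = +120 mm
- stop (a joint): place of the fold stop along the rail, 0 to 0.30 m, growing to rail +y; index at rail y = value - 0.140, so over the notches at 0.120, 0.190, 0.260. Starts at 0.005 to 0.075, before all notches: push it to +y. Sliding takes 2 N; within 7 mm of any notch's middle it jumps in by itself (the push force dips); pushing on out of a notch takes 8 to 11 N. It stays where left
- catch (a joint): height of the stop's spring catch, m: 0 to -0.001 while its tip rides on the flat rail top, about -0.006 when dropped into a notch, positive when pulled up by its black knob (25 mm wide, 11 mm thick, on top of the stop in line with the index; knob top 80 mm above the table riding, 74 mm dropped)
- push_face (a point): middle of the stop's flat upright end face on the rail -y side, 40 mm above the table. The face is 70 mm wide across the rail (x -35 to +35 mm) and runs from 24 to 56 mm above the table; free space behind it. It lies 40 mm behind the index along the rail
- index (a point): tip of the stop's small pointer on its rail +x side, 45 mm above the table, 49 mm from the rail's middle line; it is level (along the rail) with the catch tip
- stop_back: rear (-y) half of the grey stop that saddles the rail (65 mm along it, from 40 mm behind to 25 mm ahead of the index; 70 mm across; top 56 mm above the table) and of its white fence (12 mm thick plate level with the index, across the board to x = -133 mm, 8 to 56 mm above the table). Origin on the table under the index, on the rail's middle line; axes as the rail's
- stop_front: front (+y) half of the stop and of its fence; same origin and axes; it moves as one piece with stop_back
- marker_post: the tall steel marker post, fixed, 12 mm thick, its top 69 mm above the table, on the flange 62 mm to the +x side of the rail's middle line, exactly beside the wanted notch. Origin at its foot, 3 mm above the table; axes as the rail's
- stud_a: low steel stud, fixed, 20 mm wide and 10 mm high, beside one of the other two notches; origin at its foot, axes as the rail's
- stud_b: another such stud beside the remaining notch
- softener: bystander: loose jar, 60 mm wide, 110 mm high; origin under its middle, z up
- dose_cup: bystander: loose white cup, 64 mm wide, 55 mm high; origin under its middle, z up
- brush: bystander: loose hand brush lying down, origin under it; x along the handle
Things that resemble listed ones, but are neither listed nor needed, are in the scene too. Of the things that look like the marker_post, take the one that is farthest to the robot's right at the start.

How it is judged:
By the outcome, as a careful person would: the job done as asked, in the order asked, and still so for the second after the job is handed in, with the robot touching nothing.
It also fails if it takes over 45 s, if anything falls off the work surface, if the arm or the gripper's body presses on something with over 40 N, if the wrist force passes 120 N, or if a joint passes its speed limit or range.

## Working session

There is one attempt and no reset: what is moved stays moved. The work goes in short steps, Python scripts to look and compute and a shell command to move; the robot and the scene stay as the last step left them, time stands still between calls to the robot, and variables do not carry over. Pictures are saved under pics/ and viewed, at most 10 in all, crops included, and the job is handed in when it is done.

```bash
mkdir -p pics; cat > h.py <<'E'
import numpy as np,cv2
from workcell import manip,optics
def ray(n,u,v,z):
    c=optics.calibration(n);f=210/np.tan(np.radians(c["vfov"])/2)
    d=np.array(c["rotation"])@np.array([(u-c["cx"])/f,(v-c["cy"])/f,1]);p=np.array(c["position"])
    return (p+d*(z-p[2])/d[2]).round(4)
def proj(n,P):
    c=optics.calibration(n);f=210/np.tan(np.radians(c["vfov"])/2)
    q=np.array(c["rotation"]).T@(np.array(P)-np.array(c["position"]));return q[:2]/q[2]*f+[c["cx"],c["cy"]]
E
python3 - <<'E'
from h import *
for n in("top","side"):
    im=optics.capture(n);np.save(f"pics/{n}0.npy",im);cv2.imwrite(f"pics/{n}0.png",cv2.resize(im[...,::-1],(800,600)));print({k:np.round(v,3).tolist() if not isinstance(v,str) else v for k,v in optics.calibration(n).items()})
o=manip.get_obs();print(o["clock"],o["position"],o["ee_rot"],o["ft_force"])
E
```

```text
{'vfov': 47.422, 'cx': 281.561, 'cy': 210.508, 'position': [0.536, 0.055, 0.903], 'rotation': [[-0.026, -0.996, 0.086], [-1.0, 0.027, 0.006], [-0.008, -0.086, -0.996]]}
{'vfov': 49.267, 'cx': 275.934, 'cy': 210.791, 'position': [0.421, 0.549, 0.68], 'rotation': [[-0.92, -0.311, 0.238], [-0.391, 0.706, -0.591], [0.016, -0.637, -0.771]]}
0.1 [ 0.16393062 -0.57678759  0.19806886] [[-9.61920495e-01 -2.73328762e-01 -5.91062096e-04]
 [-2.73329361e-01  9.61919274e-01  1.53974893e-03]
 [ 1.47696354e-04  1.64267068e-03 -9.99998640e-01]] [ 0.40481312  0.85618592 -0.16734659]
```

View pics/top0.png

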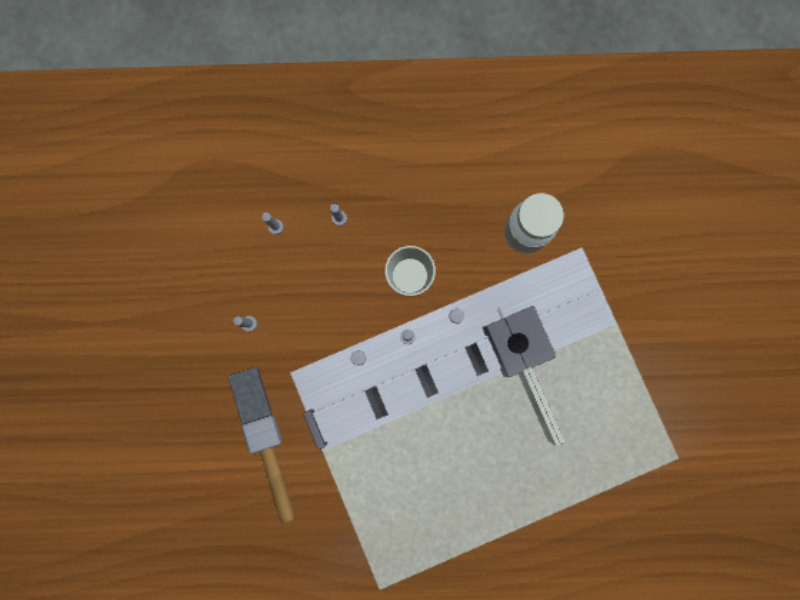

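View pics/side0.png

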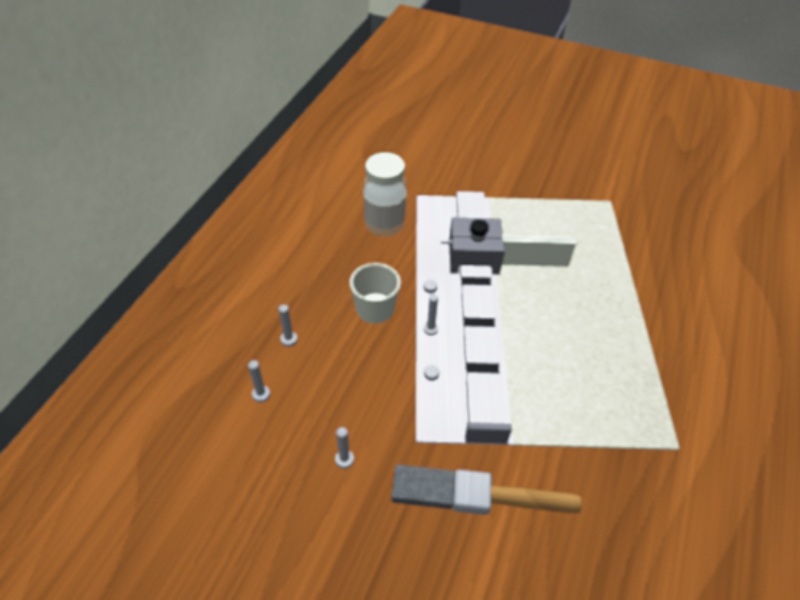

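The top view shows the post candidates at (273,222), (339,214), (246,323) and (407,337). The last is farthest to the robot's right and stands on the flange beside the middle notch (427,380). Studs are at (358,357) and (457,315), the stop's knob at (518,343), the jar at (535,220) and the cup at (410,270). The side view agrees: the post at (432,313) is beside the middle notch (479,321). I'll check this in a close crop and compute the poses.

```bash
python3 - <<'E'
from h import *
im=np.load("pics/side0.npy")[125:310,270:380];cv2.imwrite("pics/crop.png",cv2.resize(im[...,::-1],None,fx=3,fy=3,interpolation=cv2.INTER_CUBIC))
t=np.load("pics/top0.npy");g=cv2.cvtColor(t,cv2.COLOR_RGB2GRAY)
m=(g<75).astype(np.uint8)
n,l,s,c=cv2.connectedComponentsWithStats(m)
for i in range(1,n):
    x,y,w,h,a=s[i]
    if a>40 and 200<c[i][0]<400 and y>210: print(s[i],c[i].round(1),ray("top",*c[i],0.022),ray("top",*c[i],.08))
hsv=cv2.cvtColor(t,cv2.COLOR_RGB2HSV)
b=(hsv[...,1]<60).astype(np.uint8);n,l,s,c=cv2.connectedComponentsWithStats(b)
for i in range(1,n):
    if s[i][4]>8000 and s[i][1]>100:
        cs=max(cv2.findContours((l==i).astype(np.uint8),0,2)[0],key=cv2.contourArea)
        q=cv2.boxPoints(cv2.minAreaRect(cs))
        for p in q: print(p,ray("top",*p,0.003))
k=.7
for nm,p,z in(("post",(407,334),.069),("postfoot",(409,341),.003),("studA",(358,357),.013),("studB",(457,315),.013)):print(nm,ray("top",p[0]*k,p[1]*k,z))
E
```

```text
[338 228  17  35  89] [345.8 243.5] [ 0.5482 -0.0562  0.022 ] [ 0.5474 -0.0489  0.08  ]
[355 229  15  20 183] [362.  239.7] [ 0.5545 -0.0861  0.022 ] [ 0.5533 -0.0768  0.08  ]
[326 240  16  21 158] [333.4 250.5] [ 0.5361 -0.0329  0.022 ] [ 0.5361 -0.0271  0.08  ]
[291 256  15  20 122] [298.3 264.2] [0.5128 0.0321 0.022 ] [0.5143 0.0336 0.08  ]
[257 271  14  22 151] [263.5 281.5] [0.483  0.0966 0.022 ] [0.4865 0.0939 0.08  ]
[199.19905 261.6704 ] [0.5218 0.2171 0.003 ]
[408.0288  169.89174] [ 0.6848 -0.1818  0.003 ]
[474.17828 320.4057 ] [ 0.4007 -0.2899  0.003 ]
[265.3485 412.1844] [0.2458 0.0995 0.003 ]
post [0.5672 0.0551 0.069 ]
postfoot [0.5605 0.0527 0.003 ]
studA [0.5412 0.1196 0.013 ]
studB [ 0.5924 -0.0107  0.013 ]
```

View pics/crop.png

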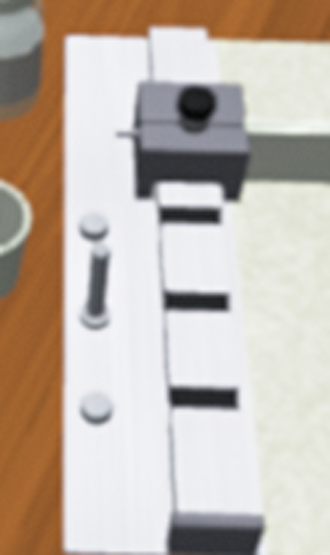

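The crop confirms that the tall post (crop 97,285) stands beside the middle notch (195,301), with low studs at the other two. The target is notch_2, so the stop has about 119 mm to go. I'll move behind the push face with the fingers shut.

```bash
python3 -m handwheel '[{"dx":-520,"dy":290,"spin":-0.108},{"dx":-520,"dy":290,"spin":-0.108},{"dx":-520,"dy":290,"spin":-0.108},{"dx":-520,"dy":290,"spin":-0.108},{"dx":-520,"dy":290,"spin":-0.108},{"dx":-520,"dy":290,"spin":-0.108},{"dx":-520,"dy":290,"spin":-0.108},{"dx":-520,"dy":290,"spin":-0.108},{"dx":-520,"dy":290,"spin":-0.108},{"dx":-520,"dy":290,"spin":-0.108},{"dx":-520,"dy":290,"spin":-0.108},{"dx":-520,"dy":290,"spin":-0.108},{"dx":-520,"dy":290,"spin":-0.108},{"dx":-520,"dy":290,"spin":-0.108},{"dx":-520,"dy":290,"spin":-0.108},{"dx":-520,"dy":290,"spin":-0.108},{"dx":-520,"dy":290,"spin":-0.108},{"dx":-520,"dy":290,"spin":-0.108},{"dx":-520,"dy":290,"spin":-0.108},{"dx":-520,"dy":290,"spin":-0.108}]' 0 40
python3 - <<'E'
from h import *
o=manip.get_obs();T=np.array(optics.calibration("wrist")["T_tool_cam"]);print(T.round(3).tolist())
im=optics.capture("wrist");cv2.imwrite("pics/w1.png",im[...,::-1])
c=optics.calibration("wrist");f=210/np.tan(np.radians(c["vfov"])/2)
R=np.array(o["ee_rot"]);p=np.array(o["position"]);print(p,R.round(3).tolist())
for nm,P in (("faceTop",(.568,-.114,.056)),("n2",(.5128,.0321,.022))):
    q=T[:3,:3].T@(R.T@(np.array(P)-p)-T[:3,3]);print(nm,q[:2]/q[2]*f+[c["cx"],c["cy"]])
E
```

```text
[[0.0, -0.954, -0.301, 0.077], [1.0, 0.0, 0.001, 0.001], [-0.001, -0.301, 0.954, -0.175], [0.0, 0.0, 0.0, 1.0]]
[ 0.16393062 -0.57678759  0.19806886] [[-0.962, -0.273, -0.001], [-0.273, 0.962, 0.002], [0.0, 0.002, -1.0]]
faceTop [544.88558442 573.5140754 ]
n2 [644.66233544 535.99670878]invalid input
```

View pics/w1.png

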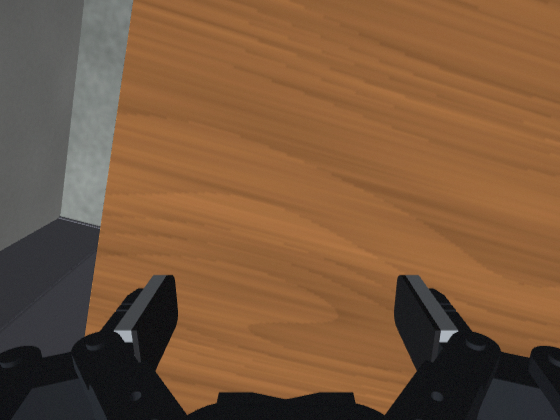

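The move was refused, so the arm hasn't moved. The wrist view shows only the table and the open fingers. I'll retry with all four keys.

```bash
python3 -m handwheel '[{"dx":-40,"dy":22,"dz":0,"spin":-0.02},{"dx":-80,"dy":44,"dz":0,"spin":-0.04}]' 0 40
```

```text
clock: 0.32
position: [0.2225, -0.5183, 0.1977]
ee_rot: [[-0.951, -0.308, -0.001], [-0.308, 0.951, 0.002], [0.001, 0.002, -1.0]]
ft_force: [2.3, -0.1, 0.5]
gripper_width: 0.748
grip_force: 0.0
```

```bash
python3 -m handwheel '[{"dx":-37,"dy":19,"dz":0,"spin":-0.068},{"dx":-74,"dy":38,"dz":0,"spin":-0.068},{"dx":-111,"dy":57,"dz":0,"spin":-0.068},{"dx":-148,"dy":76,"dz":0,"spin":-0.068},{"dx":-185,"dy":95,"dz":0,"spin":-0.068},{"dx":-222,"dy":114,"dz":0,"spin":-0.068},{"dx":-259,"dy":133,"dz":0,"spin":-0.068},{"dx":-296,"dy":152,"dz":0,"spin":-0.068},{"dx":-333,"dy":171,"dz":0,"spin":-0.068},{"dx":-370,"dy":190,"dz":0,"spin":-0.068},{"dx":-407,"dy":209,"dz":0,"spin":-0.068},{"dx":-440,"dy":222,"dz":0,"spin":-0.068},{"dx":-449,"dy":227,"dz":0,"spin":-0.068},{"dx":-449,"dy":227,"dz":0,"spin":-0.068},{"dx":-449,"dy":227,"dz":0,"spin":-0.068},{"dx":-449,"dy":227,"dz":0,"spin":-0.068}]'
python3 - <<'E'
from h import *
im=optics.capture("wrist");cv2.imwrite("pics/w2.png",im[...,::-1])
E
```

```text
clock: 1.65
position: [0.5787, -0.1636, 0.199]
ee_rot: [[-0.927, -0.375, -0.0], [-0.375, 0.927, -0.0], [0.0, -0.0, -1.0]]
ft_force: [-0.2, -0.0, 0.9]
gripper_width: 0.0
grip_force: 0.0
```

View pics/w2.png

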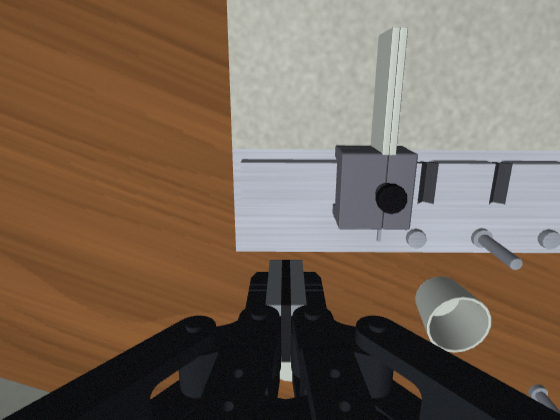

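The wrist view shows the rail level in the image, with the stop at (375,190) and free space behind its face at x≈335. The fingers are shut and clear to the left. I'll descend to about z = 36 mm, then approach.

```bash
python3 -m handwheel '[{"dx":-9,"dy":0,"dz":30,"spin":0},{"dx":-9,"dy":0,"dz":60,"spin":0},{"dx":-9,"dy":0,"dz":90,"spin":0},{"dx":-9,"dy":0,"dz":115,"spin":0},{"dx":-9,"dy":0,"dz":135,"spin":0},{"dx":-9,"dy":0,"dz":150,"spin":0},{"dx":-9,"dy":0,"dz":160,"spin":0},{"dx":-9,"dy":0,"dz":163,"spin":0},{"dx":-9,"dy":0,"dz":163,"spin":0},{"dx":-9,"dy":0,"dz":163,"spin":0}]'
python3 -m handwheel '[{"dx":0,"dy":5,"dz":0,"spin":0},{"dx":0,"dy":10,"dz":0,"spin":0},{"dx":0,"dy":15,"dz":0,"spin":0},{"dx":0,"dy":20,"dz":0,"spin":0},{"dx":0,"dy":25,"dz":0,"spin":0},{"dx":0,"dy":25,"dz":0,"spin":0},{"dx":0,"dy":25,"dz":0,"spin":0}]'
```

```text
clock: 2.53
position: [0.588, -0.1601, 0.0374]
ee_rot: [[-0.927, -0.375, 0.002], [-0.375, 0.927, -0.0], [-0.001, -0.001, -1.0]]
ft_force: [0.0, 0.2, -0.2]
gripper_width: -0.001
grip_force: 0.0
clock: 3.12
position: [0.5781, -0.136, 0.0362]
ee_rot: [[-0.927, -0.376, 0.0], [-0.376, 0.927, 0.0], [-0.0, -0.0, -1.0]]
ft_force: [1.1, 0.1, -0.8]
gripper_width: -0.001
grip_force: 0.0
```

```bash
for i in 1 2 3; do python3 -m handwheel '[{"dx":0,"dy":2,"dz":0,"spin":0},{"dx":0,"dy":4,"dz":0,"spin":0},{"dx":0,"dy":6,"dz":0,"spin":0},{"dx":0,"dy":6,"dz":0,"spin":0}]' | grep -E "clock|pos|force"; done
```

```text
clock: 3.45
position: [0.5758, -0.1306, 0.0359]
ft_force: [0.9, 0.5, -0.4]
grip_force: 0.0
clock: 3.78
position: [0.5735, -0.125, 0.036]
ft_force: [0.5, -0.2, -0.5]
grip_force: 0.0
clock: 4.12
position: [0.5713, -0.1194, 0.036]
ft_force: [0.3, -0.0, 0.2]
grip_force: 0.0
```

```bash
for i in 1 2 3 4; do python3 -m handwheel '[{"dx":0,"dy":2,"dz":0,"spin":0},{"dx":0,"dy":4,"dz":0,"spin":0},{"dx":0,"dy":4,"dz":0,"spin":0}]' | grep -E "clock|pos|ft_force"; done
python3 - <<'E'
from h import *
im=optics.capture("side")[110:250,260:420];cv2.imwrite("pics/s2.png",cv2.resize(im[...,::-1],None,fx=4,fy=4,interpolation=cv2.INTER_CUBIC))
E
```

```text
clock: 4.37
position: [0.5698, -0.1157, 0.036]
ft_force: [0.6, 0.1, 0.1]
clock: 4.62
position: [0.5683, -0.112, 0.036]
ft_force: [0.0, -0.5, 0.0]
clock: 4.87
position: [0.5668, -0.1083, 0.036]
ft_force: [1.4, 0.3, -0.4]
clock: 5.12
position: [0.5653, -0.1046, 0.036]
ft_force: [0.1, -0.6, 0.4]
```

View pics/s2.png

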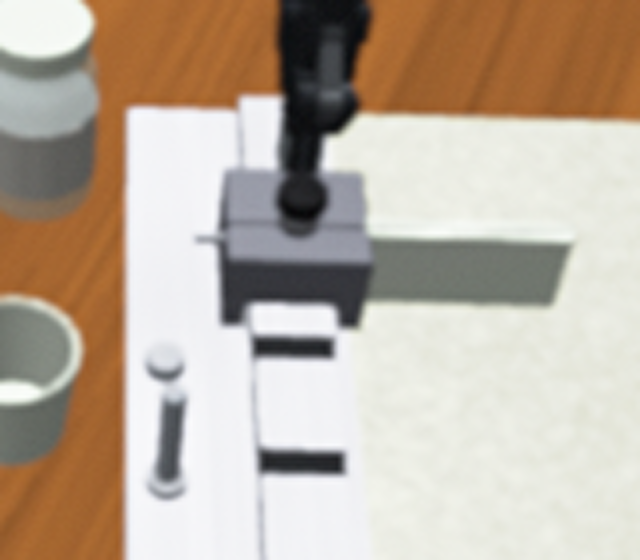

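The side view shows the fingers just behind the stop. The knob at about (335,158) px hasn't moved, and the pointer tip is at about (309,170). I'll refine the stop's position from this view.

```bash
python3 - <<'E'
from h import *
e=np.array([-.375,.927,0]);k=np.array([.5533,-.0768,0]);n2=np.array([.5128,.0321,0])
for nm,n,u,v,z in (("knobtop","side",335.5,156.8,.080),("index","side",309.2,169.8,.045),("n2","side",335.4,225,.022),("n1","side",333.5,196.5,.022),("post","side",303.5,208.5,.069),("n2top","top",298.9,266,.022),("knobtop","top",362.5,240.4,.08),("index","top",349.5,216,.045)):
    P=ray(n,u,v,z);print(nm,P,((P-k)@e).round(4),((P-n2)@e).round(4))
print(proj("side",manip.get_obs()["position"]))
E
```

```text
knobtop [ 0.555 -0.079  0.08 ] -0.0027 -0.1188
index [ 0.5983 -0.0601  0.045 ] -0.0014 -0.1175
n2 [0.5119 0.0309 0.022 ] 0.1154 -0.0008
n1 [ 0.537  -0.0336  0.022 ] 0.0462 -0.07
post [0.5678 0.0556 0.069 ] 0.1173 0.0012
n2top [0.5094 0.0311 0.022 ] 0.1165 0.0003
knobtop [ 0.552  -0.0777  0.08  ] -0.0003 -0.1165
index [ 0.597  -0.0618  0.045 ] -0.0025 -0.1186
[332.08920841 163.17642954]
```

```bash
python3 - <<'E'
from h import *
a=np.load("pics/side0.npy");b=optics.capture("side");np.save("pics/sideb.npy",b)
def tm(a,b,x0,x1,y0,y1):
    t=a[y0:y1,x0:x1];s=b[y0-8:y1+14,x0-10:x1+10];r=cv2.matchTemplate(s,t,5);m=cv2.minMaxLoc(r);return m[1],m[3][0]-10,m[3][1]-8
print(tm(a,b,352,406,162,190),tm(a,b,312,355,170,195))
a=np.load("pics/top0.npy");b=optics.capture("top");np.save("pics/topb.npy",b)
print(tm(a,b,375,398,280,315))
cv2.imwrite("pics/t3.png",cv2.resize(b[190:330,270:430,::-1],None,fx=4,fy=4,interpolation=cv2.INTER_CUBIC))
E
```

```text
(0.9996079206466675, 0, 0) (0.9996037483215332, 0, 0)
(0.9956546425819397, 0, 0)
```

View pics/t3.png

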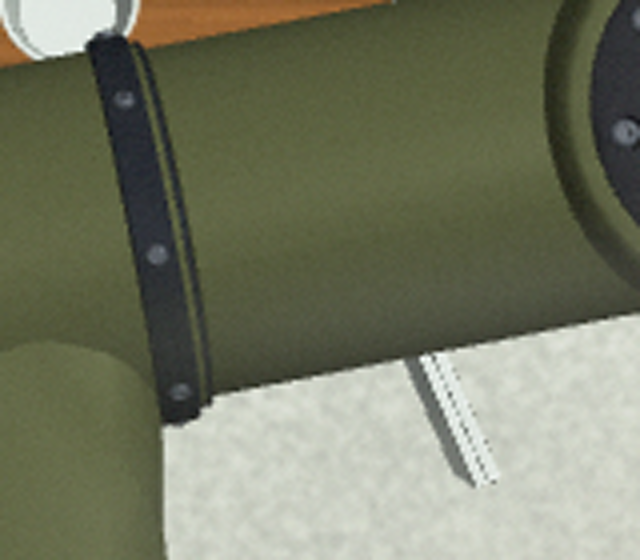

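The stop hasn't moved: template shifts are zero in both views, and the top view is hidden by the forearm. But the TCP reading should already be past the face. I'll check the wrist view against the predicted projections.

```bash
python3 - <<'E'
from h import *
c=optics.calibration("wrist");f=210/np.tan(np.radians(c["vfov"])/2);T=np.array(c["T_tool_cam"])
def pw(P,p,R):
    q=T[:3,:3].T@(R.T@(np.array(P)-p)-T[:3,3]);return (q[:2]/q[2]*f+[c["cx"],c["cy"]]).round(1)
R=np.array([[-.927,-.375,0],[-.375,.927,0],[0,0,-1]]);p=np.array([.5787,-.1636,.199])
for nm,P in(("knob 391,198",(.5535,-.078,.08)),("post 516,264",(.5675,.0553,.069)),("tcp",p)):print(nm,pw(P,p,R))
o=manip.get_obs();print(o["position"],o["ft_force"],o["joint_positions"])
im=optics.capture("wrist");cv2.imwrite("pics/w4.png",im[...,::-1])
for nm,P in(("knob",(.5535,-.078,.08)),("tcp",o["position"])):print(nm,pw(P,np.array(o["position"]),np.array(o["ee_rot"])))
E
```

```text
knob 391,198 [392.2 199.3]
post 516,264 [515.  263.4]
tcp [282.2 248.6]
[ 0.56535847 -0.10487575  0.03599573] [ 1.37343954 -0.38127833  0.06234694] [ 1.65313752e-01  1.68146701e-02 -2.37342955e-01 -4.80554950e-05
 -1.31668024e+00 -1.35118327e+00]
knob [355.9 291.8]
tcp [282.2 248.6]
```

View pics/w4.png

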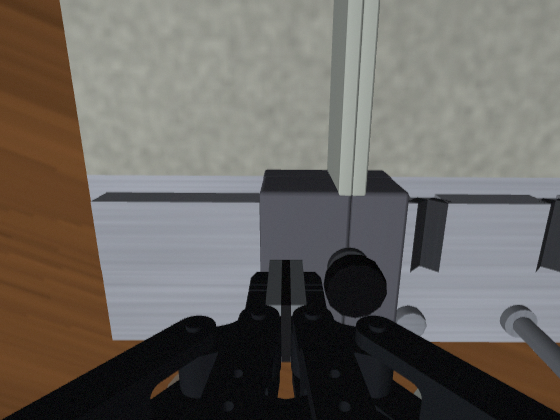

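The wrist view shows the finger tips (286,260) drawn over the stop's top, whose rear edge is at x≈262. So the fingertips are passing above the 56 mm top without touching it: the real tips sit roughly 20–25 mm higher than the reported TCP. The predicted knob projection matches, so the pose is right. I'll back off, lower in small steps while watching the force, and approach again.

```bash
python3 -m handwheel '[{"dx":0,"dy":-10,"dz":-4,"spin":0},{"dx":0,"dy":-20,"dz":-4,"spin":0},{"dx":0,"dy":-30,"dz":-4,"spin":0},{"dx":0,"dy":-36,"dz":-4,"spin":0},{"dx":0,"dy":-36,"dz":-4,"spin":0}]' | grep -E "clock|pos|ft_force"
for i in 1 2 3 4 5; do python3 -m handwheel '[{"dx":0,"dy":0,"dz":2,"spin":0},{"dx":0,"dy":0,"dz":4,"spin":0},{"dx":0,"dy":0,"dz":4,"spin":0}]' | grep -E "pos|ft_force"; done
```

```text
clock: 5.73
position: [0.5791, -0.1398, 0.0396]
ft_force: [-0.9, -0.1, -0.0]
position: [0.5784, -0.138, 0.0352]
ft_force: [-1.0, 0.1, -0.9]
position: [0.5786, -0.1379, 0.0314]
ft_force: [-0.7, -0.3, 0.1]
position: [0.5786, -0.1382, 0.0274]
ft_force: [-0.2, 0.1, -0.4]
position: [0.5786, -0.1382, 0.0234]
ft_force: [-0.5, 0.4, 1.0]
position: [0.5786, -0.1382, 0.0194]
ft_force: [-0.5, 0.3, 0.4]
```

TCP z = 19 mm is below the rail top with no contact, so the tips are indeed higher than reported. Approaching again.

```bash
for i in 1 2 3 4 5; do python3 -m handwheel '[{"dx":0,"dy":2,"dz":0,"spin":0},{"dx":0,"dy":4,"dz":0,"spin":0},{"dx":0,"dy":4,"dz":0,"spin":0}]' | grep -E "clock|pos|ft_force"; done
```

```text
clock: 7.23
position: [0.5773, -0.1342, 0.0201]
ft_force: [0.7, -0.3, -0.8]
clock: 7.48
position: [0.5758, -0.1305, 0.0201]
ft_force: [-0.8, -0.4, -0.2]
clock: 7.73
position: [0.5743, -0.1268, 0.02]
ft_force: [1.0, -0.1, 1.1]
clock: 7.98
position: [0.5728, -0.1231, 0.02]
ft_force: [-0.2, 0.5, 0.5]
clock: 8.23
position: [0.5714, -0.1197, 0.02]
ft_force: [1.1, -1.1, -0.7]
```

```bash
for i in 1 2 3 4; do python3 -m handwheel '[{"dx":0,"dy":2,"dz":0,"spin":0},{"dx":0,"dy":4,"dz":0,"spin":0},{"dx":0,"dy":4,"dz":0,"spin":0}]' | grep -E "clock|pos|ft_force"; done
python3 - <<'E'
from h import *
a=np.load("pics/side0.npy");b=optics.capture("side")
t=a[162:190,352:406];s=b[150:240,340:420];m=cv2.minMaxLoc(cv2.matchTemplate(s,t,5));print(m[1],m[3][0]-12,m[3][1]-12)
E
```

```text
clock: 8.48
position: [0.5698, -0.1158, 0.02]
ft_force: [1.5, -1.1, -0.4]
clock: 8.73
position: [0.5683, -0.1119, 0.02]
ft_force: [1.4, -1.4, 0.6]
clock: 8.98
position: [0.5668, -0.1082, 0.02]
ft_force: [0.2, -1.0, 0.7]
clock: 9.23
position: [0.5653, -0.1045, 0.02]
ft_force: [0.8, -1.3, 0.0]
0.9971024394035339 1 7
```

The stop is now moving under a push of about 1.5 N. Roughly 100 mm remain to the wanted notch, with notch_1 after about 31 mm. I'll push through notch_1.

```bash
for i in 1 2 3 4 5 6; do python3 -m handwheel '[{"dx":0,"dy":3,"dz":0,"spin":0},{"dx":0,"dy":6,"dz":0,"spin":0},{"dx":0,"dy":8,"dz":0,"spin":0}]' | grep -E "clock|pos|ft_force"; done
python3 - <<'E'
from h import *
a=np.load("pics/side0.npy");b=optics.capture("side")
t=a[162:190,352:406];s=b[150:290,340:440];m=cv2.minMaxLoc(cv2.matchTemplate(s,t,5));print(m[1],m[3][0]-12,m[3][1]-12)
E
```

```text
clock: 9.53
position: [0.5624, -0.0972, 0.02]
ft_force: [2.6, -1.4, -0.8]
clock: 9.78
position: [0.5593, -0.0896, 0.0201]
ft_force: [2.9, -1.8, -0.9]
clock: 10.03
position: [0.5559, -0.0821, 0.0199]
ft_force: [0.8, 0.5, -0.0]
clock: 10.28
position: [0.553, -0.0756, 0.0197]
ft_force: [3.7, -7.5, -3.1]
clock: 10.53
position: [0.5511, -0.0709, 0.02]
ft_force: [10.5, -17.3, -7.4]
clock: 10.78
position: [0.5471, -0.061, 0.0199]
ft_force: [0.9, -2.8, 0.1]
0.9845497012138367 5 25
```

```bash
python3 -m handwheel '[{"dx":0,"dy":3,"dz":0,"spin":0},{"dx":0,"dy":6,"dz":0,"spin":0},{"dx":0,"dy":9,"dz":0,"spin":0},{"dx":0,"dy":12,"dz":0,"spin":0},{"dx":0,"dy":15,"dz":0,"spin":0},{"dx":0,"dy":18,"dz":0,"spin":0},{"dx":0,"dy":21,"dz":0,"spin":0},{"dx":0,"dy":24,"dz":0,"spin":0},{"dx":0,"dy":27,"dz":0,"spin":0},{"dx":0,"dy":30,"dz":0,"spin":0},{"dx":0,"dy":33,"dz":0,"spin":0},{"dx":0,"dy":35,"dz":0,"spin":0},{"dx":0,"dy":36,"dz":0,"spin":0},{"dx":0,"dy":36,"dz":0,"spin":0}]' | grep -E "clock|pos|ft_force"
for i in 1 2 3; do python3 -m handwheel '[{"dx":0,"dy":1,"dz":0,"spin":0},{"dx":0,"dy":2,"dz":0,"spin":0},{"dx":0,"dy":2,"dz":0,"spin":0}]' | grep -E "clock|pos|ft_force"; python3 - <<'E'
from h import *
a=np.load("pics/side0.npy");b=optics.capture("side")
t=a[162:190,352:406];s=b[150:320,340:450];m=cv2.minMaxLoc(cv2.matchTemplate(s,t,5));print(m[1],m[3][0]-12,m[3][1]-12)
E
done
```

```text
clock: 12.0
position: [0.534, -0.0263, 0.02]
ft_force: [-0.2, -1.0, -0.2]
clock: 12.25
position: [0.5333, -0.0248, 0.02]
ft_force: [0.5, -0.9, -0.7]
0.9821479916572571 9 42
clock: 12.55
position: [0.5325, -0.0231, 0.0201]
ft_force: [1.6, -1.9, -1.1]
0.974692165851593 9 43
clock: 12.85
position: [0.5317, -0.0212, 0.0201]
ft_force: [0.9, 0.0, 0.1]
0.9796421527862549 9 43
```

```bash
for i in 1 2; do python3 -m handwheel '[{"dx":0,"dy":1,"dz":0,"spin":0},{"dx":0,"dy":2,"dz":0,"spin":0},{"dx":0,"dy":2,"dz":0,"spin":0}]' | grep -E "clock|pos|ft_force"; python3 - <<'E'
from h import *
a=np.load("pics/side0.npy");b=optics.capture("side")
t=a[162:190,352:406];s=b[150:320,340:450];m=cv2.minMaxLoc(cv2.matchTemplate(s,t,5));print(m[1],m[3][0]-12,m[3][1]-12)
cv2.imwrite("pics/s5.png",cv2.resize(b[110:290,260:440,::-1],None,fx=3.3,fy=3.3,interpolation=cv2.INTER_CUBIC))
E
done
```

```text
clock: 13.15
position: [0.5307, -0.0193, 0.02]
ft_force: [1.3, -0.4, -1.0]
0.9814929962158203 9 44
clock: 13.45
position: [0.5298, -0.0175, 0.0198]
ft_force: [-0.0, 0.3, 0.6]
0.974619448184967 10 47
```

View pics/s5.png

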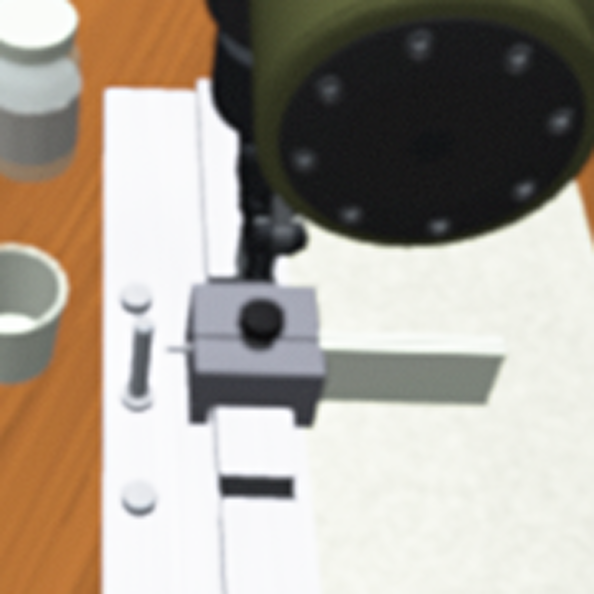

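The push force dropped to zero and the stop jumped about 3 px at the predicted place. The view shows its pointer (170,348) level with the tall post (140,360). I'll back off, then verify.

```bash
python3 -m handwheel '[{"dx":0,"dy":-5,"dz":0,"spin":0},{"dx":0,"dy":-15,"dz":0,"spin":0},{"dx":0,"dy":-30,"dz":0,"spin":0},{"dx":0,"dy":-45,"dz":0,"spin":0},{"dx":0,"dy":-50,"dz":0,"spin":0},{"dx":0,"dy":-50,"dz":-30,"spin":0},{"dx":0,"dy":-50,"dz":-60,"spin":0},{"dx":0,"dy":-50,"dz":-90,"spin":0},{"dx":0,"dy":-60,"dz":-120,"spin":0},{"dx":0,"dy":-80,"dz":-150,"spin":0},{"dx":0,"dy":-110,"dz":-150,"spin":0},{"dx":0,"dy":-140,"dz":-150,"spin":0},{"dx":0,"dy":-140,"dz":-150,"spin":0},{"dx":0,"dy":-140,"dz":-150,"spin":0}]' | grep -E "clock|pos|ft_force"
python3 - <<'E'
from h import *
e=np.array([-.375,.927,0]);n2=np.array([.5119,.0315,0])
P=ray("side",260+170/3.3,110+348/3.3,.045);print("index",P,(P-n2)@e)
for z in(.074,.080):
    P=ray("side",260+260/3.3,110+317/3.3,z);print("knob",z,P,(P-n2)@e)
a=np.load("pics/side0.npy");b=optics.capture("side")
t=a[162:190,352:406];s=b[150:320,340:450];m=cv2.minMaxLoc(cv2.matchTemplate(s,t,5));print(m[1],m[3][0]-12,m[3][1]-12)
c=optics.capture("side")[190:265,295:365];d=optics.capture("top")[215:300,260:340]
f=lambda i:cv2.resize(i[...,::-1],(400,400),interpolation=cv2.INTER_CUBIC)
cv2.imwrite("pics/fin.png",np.hstack([f(c),f(d)]))
E
```

```text
clock: 14.67
position: [0.5826, -0.1491, 0.169]
ft_force: [-0.8, -0.3, 0.5]
index [0.5547 0.0456 0.045 ] -0.002979299999999979
knob 0.074 [0.5124 0.0297 0.074 ] -0.001856099999999979
knob 0.08 [0.5115 0.0349 0.08  ] 0.0033018000000000253
0.9914928674697876 10 48
```

View pics/fin.png

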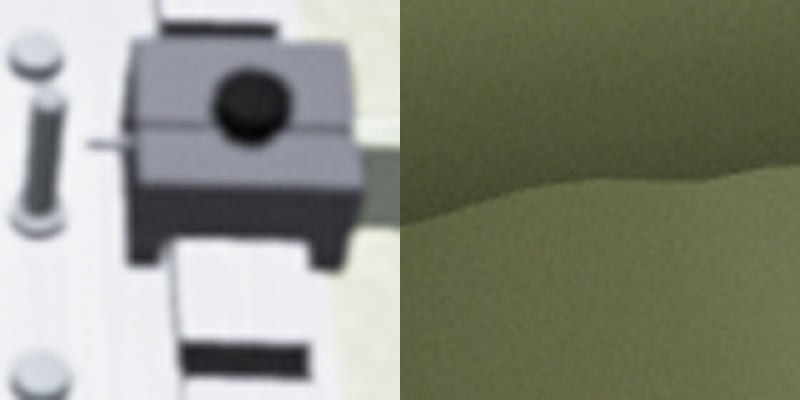

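The final view shows the pointer (88,144) beside the post, the first notch uncovered behind the stop and the third ahead, with the arm clear. I'll do one numeric check that the knob has dropped, using its black blob in the side image before and after, then hand in.

```bash
python3 - <<'E'
from h import *
e=np.array([-.375,.927,0]);o=np.array([.5119,.0315,0])
for nm,im,x0,y0,x1,y1 in(("before",np.load("pics/side0.npy"),322,145,350,172),("after",optics.capture("side"),322,195,352,225)):
    g=cv2.cvtColor(im,cv2.COLOR_RGB2GRAY)[y0:y1,x0:x1];m=cv2.moments((g<45).astype(np.uint8),True)
    u,v=x0+m["m10"]/m["m00"],y0+m["m01"]/m["m00"]
    print(nm,m["m00"],round(u,1),round(v,1),[round(float((ray("side",u,v,z)-o)@e),4) for z in(.074,.068)])
print(manip.get_obs()["clock"])
E
```

```text
before 98.0 335.1 159.6 [-0.1172, -0.1234]
after 120.0 338.6 209.9 [0.0069, 0.0019]
14.8667
```

The knob reads +2 mm from the notch if dropped and +7 mm if still riding. The pointer is level with the notch, so the catch has dropped.

```bash
python3 -c "
from workcell import manip
print(manip.close_job())"
```

```text
the job is handed in; nothing more can be done
None
```

I pushed the fold stop to the middle notch beside the tall post and handed the job in at about 15 s. The catch looks dropped there: the force dipped, the stop jumped into place and the knob sits lower. The arm is clear, and I saw nothing else disturbed.

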